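Call directory enquiries, 1-0-4, hands-free

TASK

Call directory enquiries hands-free on the desk telephone: press the long hands-free key in the keypad's right front corner until it stays down, then tap the dial keys 1, 0, 4 in that order, pressing each key lightly and letting it come up before the next. Use only the fingertips, press no other key, leave the handset lying in its cradle and do not disturb the other things on the desk.

Things in the scene. Friction and masses are not known exactly. Their poses are not given: they have to be found in the camera images.
- phone: White desk telephone facing the robot, fixed to the desk, 240 mm deep (x), 224 mm wide (y). Origin on the desk under its middle; +x to its far edge, +y to the left as seen from the robot, z up. Its top slopes up 6 degrees towards +x: 30 mm high at the front edge, 42 over the origin, 55 at the far edge. Black unmarked keys, 7 mm proud, stand right of the handset; beyond them a flush blank display.
- top_handsfree (a point): Centre of the top of the long hands-free key (18 x 46 mm, long side across the telephone). z axis: out of the key, 6 degrees off vertical.
- top_1 (a point): Centre of the top of dial key 1 (18 x 24 mm): far row, left column. Moves with the key.
- top_0 (a point): Centre of the top of dial key 0 (18 x 24 mm): nearest row, middle column. Moves with the key.
- top_4 (a point): Centre of the top of dial key 4 (18 x 24 mm): second row from the far side, left column. Moves with the key.
- key_handsfree (a joint): Hands-free key (top centre at x -80, y -76, z 41 mm in the telephone's frame), m pressed in: 0 up (line closed), 0.004 fully down. It latches: it takes about 2.5 N to move and stays down when let go (line open, loudspeaker on). Counts as down above 0.003.
- handset: White cordless handset, 186 mm long, 48 mm wide, 34 mm high, about 160 g, lying loose lengthways in its cradle along the left side of the telephone, its top 27 mm higher than the keys beside it. Origin: centre of its underside, at x 0, y 70, z 42 mm in the telephone's frame. Stays in its cradle.
- eraser: Green block eraser in a paper sleeve, 17 x 43 x 11 mm, loose on the desk just in front of the telephone. Origin: centre of its underside.
- sharpener: White plastic box pencil sharpener, 30 x 44 x 26 mm, loose on the desk just right of the telephone. Origin: centre of its underside.
- teacup: Empty white ceramic teacup, 72 mm across, 55 mm high, on a round cork coaster, to the right. Origin: centre of its underside.
- pen_cup: Black metal pen cup, 80 mm across, 98 mm high, with pens to about 170 mm, to the left. Origin: centre of its underside.
- paperweight: Round stone paperweight, 60 mm across, 28 mm high, on a white memo pad (148 x 105 x 10 mm), to the right. Origin: centre of its underside.
- key_2 (a joint): Dial key 2, top centre at x 67, y -41, z 56 mm in the telephone's frame; m pressed in: 0 up, 0.004 fully down. Springs back; 0.7 N to start, 3.5 N at the bottom. Registers above 0.002.
- key_3 (a joint): Dial key 3, top centre at x 67, y -79, z 56 mm in the telephone's frame; m pressed in: 0 up, 0.004 fully down. Springs back; 0.7 N to start, 3.5 N at the bottom. Registers above 0.002.
- key_5 (a joint): Dial key 5, top centre at x 35, y -41, z 53 mm in the telephone's frame; m pressed in: 0 up, 0.004 fully down. Springs back; 0.7 N to start, 3.5 N at the bottom. Registers above 0.002. It has a tiny pip. The pad: twelve keys, 18 mm (x) by 24 mm (y), laid out as on any telephone: far row 1 2 3 from the left, then 4 5 6, 7 8 9, nearest star 0 hash; 14 mm free between keys.
- key_6 (a joint): Dial key 6, top centre at x 35, y -79, z 53 mm in the telephone's frame; m pressed in: 0 up, 0.004 fully down. Springs back; 0.7 N to start, 3.5 N at the bottom. Registers above 0.002.
- key_7 (a joint): Dial key 7, top centre at x 3, y -3, z 49 mm in the telephone's frame; m pressed in: 0 up, 0.004 fully down. Springs back; 0.7 N to start, 3.5 N at the bottom. Registers above 0.002.
- key_8 (a joint): Dial key 8, top centre at x 3, y -41, z 49 mm in the telephone's frame; m pressed in: 0 up, 0.004 fully down. Springs back; 0.7 N to start, 3.5 N at the bottom. Registers above 0.002.
- key_9 (a joint): Dial key 9, top centre at x 3, y -79, z 49 mm in the telephone's frame; m pressed in: 0 up, 0.004 fully down. Springs back; 0.7 N to start, 3.5 N at the bottom. Registers above 0.002.
- key_star (a joint): Dial key star, top centre at x -29, y -3, z 46 mm in the telephone's frame; m pressed in: 0 up, 0.004 fully down. Springs back; 0.7 N to start, 3.5 N at the bottom. Registers above 0.002.
- key_hash (a joint): Dial key hash, top centre at x -29, y -79, z 46 mm in the telephone's frame; m pressed in: 0 up, 0.004 fully down. Springs back; 0.7 N to start, 3.5 N at the bottom. Registers above 0.002.
- key_1 (a joint): Dial key 1, top centre at x 67, y -3, z 56 mm in the telephone's frame; m pressed in: 0 up, 0.004 fully down. Springs back; 0.7 N to start, 3.5 N at the bottom. Registers above 0.002.
- key_4 (a joint): Dial key 4, top centre at x 35, y -3, z 53 mm in the telephone's frame; m pressed in: 0 up, 0.004 fully down. Springs back; 0.7 N to start, 3.5 N at the bottom. Registers above 0.002.
- key_0 (a joint): Dial key 0, top centre at x -29, y -41, z 46 mm in the telephone's frame; m pressed in: 0 up, 0.004 fully down. Springs back; 0.7 N to start, 3.5 N at the bottom. Registers above 0.002.
There are look-alikes about, which are no part of the job. Of the things that look like the handset, the largest one is meant.

How it is judged (in metres and radians):
On the way, in this order (a step that is already met when the one before it is completed fails the run):
1. the hands-free key is pressed and stays down, with no dial key pressed (value of joint key_handsfree above 0.003 m and value of joint each of key_2, key_3, key_5, key_6, key_7, key_8, key_9, key_star, key_hash, key_1, key_4, key_0 below 0.001 m), for 0.1 s.
2. key 1 is pressed, and it alone (value of joint key_1 above 0.002 m and value of joint key_handsfree above 0.003 m and value of joint each of key_2, key_3, key_5, key_6, key_7, key_8, key_9, key_star, key_hash, key_4, key_0 below 0.001 m), for 0.03 s.
3. key 0 is pressed, and it alone (value of joint key_0 above 0.002 m and value of joint key_handsfree above 0.003 m and value of joint each of key_2, key_3, key_5, key_6, key_7, key_8, key_9, key_star, key_hash, key_1, key_4 below 0.001 m), for 0.03 s.
4. key 4 is pressed, and it alone (value of joint key_4 above 0.002 m and value of joint key_handsfree above 0.003 m and value of joint each of key_2, key_3, key_5, key_6, key_7, key_8, key_9, key_star, key_hash, key_1, key_0 below 0.001 m), for 0.03 s.
At the end, for the whole second after the job is handed in: The hands-free key is latched down (over 3 mm), every dial key is up again (within 1 mm), the handset lies still in its cradle within 10 mm of where it lay, and the eraser, sharpener, teacup, pen cup and paperweight are within 20 mm of where they stood (all of step 1 and not (distance of handset from where it was at the start of the episode above 0.01 m) and linear speed of handset below 0.02 m/s and not (distance of eraser from where it was at the start of the episode above 0.02 m) and not (distance of sharpener from where it was at the start of the episode above 0.02 m) and not (distance of teacup from where it was at the start of the episode above 0.02 m) and not (distance of pen_cup from where it was at the start of the episode above 0.02 m) and not (distance of paperweight from where it was at the start of the episode above 0.02 m)); the robot touches nothing.
It fails at once if a dial key other than 1, 0 and 4 is pressed (over 2 mm), or two dial keys are down together (value of joint any of key_2, key_3, key_5, key_6, key_7, key_8, key_9, key_star, key_hash above 0.002 m or value of joint each of key_1, key_0 above 0.002 m or value of joint each of key_1, key_4 above 0.002 m or value of joint each of key_0, key_4 above 0.002 m).
It fails at once if a dial key is pressed while the hands-free key is still up (value of joint key_handsfree below 0.003 m and value of joint any of key_2, key_3, key_5, key_6, key_7, key_8, key_9, key_star, key_hash, key_1, key_4, key_0 above 0.002 m).
It fails at once if a finger presses the telephone harder than 25 N, or another part of the robot leans on it (contact force between the fingers and phone above 25 N or contact force between the arm and phone above 2 N).
It fails at once if the handset is lifted or pushed out of its cradle (over 10 mm) (distance of handset from where it was at the start of the episode above 0.01 m).
It fails at once if the eraser, sharpener, teacup, pen cup or paperweight is moved by over 20 mm or the teacup tipped (distance of any of eraser, sharpener, teacup, pen_cup, paperweight from where it was at the start of the episode above 0.02 m or angle between teacup's own z axis and vertical above 0.35 rad).
It also fails if it takes over 45 s, if anything falls off the work surface, if the arm or the gripper's body presses on something with over 40 N, if the wrist force passes 120 N, or if a joint passes its speed limit or range.

ROBOT

A 6-joint arm with a two-finger parallel gripper is mounted at the origin on the work surface. World frame = base frame: x ahead of the robot, y to its left, z up, the work surface at z = 0. Lengths are in mm, angles in rad, forces in N, time in s.
With the tool pointing down it reaches from about 250 to 800 mm from the base axis. Payload 3.9 kg.
Tool frame: the origin (TCP) lies midway between the tips of the shut fingers; the grasp point (between the pads) lies r.tcp_to_grasp behind it (r.tcp_to_grasp is the distance from the TCP to the grasp point, in mm); x points along the fingers, y is the direction in which the jaws open and shut, and the axes are right-handed (so a half turn about x gives the same grasp; the last joint's range is limited). The gripper opens to 85 mm and grips with 20 to 120 N. Pads are 22 mm wide; open, the fingers measure 114 mm over their backs; the gripper's body (76 mm by 85 mm) begins 54 mm behind the grasp point. The pads swing forward as they close: fully open they stand 13 mm farther back than shut.
Start: joints at [1.183, 0.26, -0.138, 1.173, 0, 1.571], TCP at [198.525, 486.007, 231.304] pointing down, gripper open.
Joint ranges: [-2.78, 2.78], [-0.83, 1.72], [-1.28, 1.37], [-1.9, 2.12], [-1.57, 1.48], [-3.14, 3.14]. Speed limits (rad/s): [2.57, 2.57, 3.14, 3.14, 3.14, 3.14].

INTERFACE

Orientations are given as a unit quaternion [x, y, z, w].
In Python, from bench import r gives the robot as it stands.
- The arm moves only by the tool step_arm, never from a script. Its argument "increments" is a list of rows, each an object with "dr": the turn, a rotation vector about the world's x, y, z in rad, a list of three; "offset": the shift along the world's x, y, z in mm, a list of three; "grip": the closure, from -1 (fully open) to 1 (shut). A call has 1 to 20 rows; each row shifts and turns the pose as measured when the row begins; what a row does not reach is not made up. A row lasts 1/8 s, in which the tool goes at most 62.5 mm and 10.7 degrees, less where a joint would pass 70% of its speed; a pose out of reach is approached as far as the arm can. A call is refused whole if a number of a shift passes 62.5 or a number of a turn 0.188, either way. A call with a gripper value outside its range is refused whole. The fingers move at their own pace and stop on an object; "squeeze" is the grip in N (left out, the last holds). Time passes only in rows, so rows that do not move let the fingers close. It gives the time, the measured TCP pose, the force and the opening at its end, in the units of the state.
- r.get_obs(): the state, without advancing time (a new reading comes with each control period).
- r.camera(name): name is "scene" or "top" or "wrist"; returns the picture (384x512x3 uint8, blue, green, red); there is no depth.
- r.camera_params(name): a dict with "mtx" (3x3 intrinsics, pixels), "k1" (the pictures are not rectified: a ray, as slopes to the right and down, at radius r is drawn at 1 + k1 r^2 times it, then the intrinsics apply), "cam_to_world" (4x4, takes a point from camera to world coordinates). Camera axes: x right, y up, looking along -z (the intrinsics and any distortion apply to the point x, -y, -z); pixel columns grow to the right and rows downward; lengths in mm; the calibration is good to about 2 mm. A picture is of the moment at which its call begins: read the wrist's pose just before it. camera_params takes no time and is no camera call; for the wrist camera it gives the pose at the moment of the call.
- r.finish_job(): hands the job in, once; it reports no verdict.
Trained networks look in the newest picture that a camera, given by its name, has taken for a name from the list of things; names that differ only in an ending like _2 or _b are one class to them, and where a whole thing is asked for, a point or a joint stands for the part that bears it (a point fixed in the world has none). Each returns a list of dicts, best first, with "score" (0 to 1); they miss things now and then, are a little off and sometimes report something else, mostly with a low value. They report only what shows in the picture. A call takes as long as a camera call. They do not tell look-alikes from the thing itself.
- r.masks_of(query, camera): "mask" (384x512 bool, what is visible of it) and "box" ([left, top, width, height] in pixels, round what is visible of it).
The state is a dict: "time_s": time; "joint_positions": joint angles; "dq": joint speeds; "joint_efforts": joint torques, N m; "ee_pos": TCP position; "ee_rot": TCP orientation; "force": force on the tool from outside, world axes, zero at the start; "wrist_torque": the same for the moment, N m; "finger_gap": finger opening in mm.
Only numpy, scipy, OpenCV 4.12 (cv2) and the standard library are available. Lean on these libraries where they do the work, as an engineer would, in place of code of your own. Each camera call takes 0.05 s, during which the arm holds its last target.

## Working session

There is one attempt and no reset: what is moved stays moved. The work goes in short steps, Python scripts to look and compute and a tool call to move; the robot and the scene stay as the last step left them, time stands still between calls to the robot, and variables do not carry over. Pictures are saved under pics/ and viewed, and the job is handed in when it is done.

Besides the shell and the picture viewer there is one more tool, called after "Emit:" as name([rows], argument=value, ...), one row to a line, values as JSON. step_arm: Moves the arm, as the interface text tells. Its arguments: {"type":"object","properties":{"increments":{"type":"array","items":{"type":"object","properties":{"dr":{"type":"array","items":{"type":"number"}},"offset":{"type":"array","items":{"type":"number"}},"grip":{"type":"number"}}}},"squeeze":{"type":"number"}},"required":["increments"]}

```bash
mkdir -p pics; ls; python3 - <<'E'
from bench import r
import cv2
o=r.get_obs();print(o, r.tcp_to_grasp)
for n in("scene","top","wrist"):
    p=r.camera_params(n);print(n,p)
    cv2.imwrite(f"pics/{n}0.png",r.camera(n))
E
```

```text
pics
{'time_s': 0.0, 'joint_positions': array([ 1.18299859e+00,  2.60682397e-01, -1.39369984e-01,  1.17275527e+00,
        1.25644642e-05,  1.57078433e+00]), 'dq': array([ 0.00060059,  0.00026103,  0.00114999, -0.00061071,  0.00109918,
       -0.00081542]), 'joint_efforts': array([-1.14551858e-03, -4.05676746e+01,  2.53920257e+01,  1.87090610e-02,
       -8.27432109e-05, -5.15871207e-06]), 'ee_pos': array([198.25866526, 485.3643371 , 230.46545586]), 'ee_rot': array([ 0.13554853,  0.69399776, -0.13694239,  0.69371499]), 'force': array([-0.37198765, -0.22592193, -1.16668757]), 'wrist_torque': array([ 0.00336119,  0.04141497, -0.01852328]), 'finger_gap': 85.48167981550964} 18.700000000000003
scene {'mtx': array([[381.12048921,   0.        , 255.97895692],
       [  0.        , 381.12048921, 196.88836309],
       [  0.        ,   0.        ,   1.        ]]), 'k1': 0.0322095654232202, 'cam_to_world': array([[ 1.59793805e-01, -8.12665050e-01,  5.60394019e-01,
         1.07355503e+03],
       [ 9.87026727e-01,  1.22546399e-01, -1.03733407e-01,
        -1.01042579e+02],
       [ 1.56262448e-
[... 558 characters left out ...]
2.24026371e-01,  9.74580042e-01,
         9.61926651e+02],
       [ 0.00000000e+00,  0.00000000e+00,  0.00000000e+00,
         1.00000000e+00]])}
wrist {'mtx': array([[276.41201494,   0.        , 255.09586078],
       [  0.        , 276.41201494, 190.14738495],
       [  0.        ,   0.        ,   1.        ]]), 'k1': 0.003339528943944582, 'cam_to_world': array([[ 3.78597381e-01, -8.80490326e-01, -2.85308269e-01,
         1.26276819e+02],
       [ 9.25559791e-01,  3.59574558e-01,  1.18512488e-01,
         5.16127609e+02],
       [-1.75950458e-03, -3.08938380e-01,  9.51080429e-01,
         3.73122656e+02],
       [ 0.00000000e+00,  0.00000000e+00,  0.00000000e+00,
         1.00000000e+00]])}
```

View pics/scene0.png

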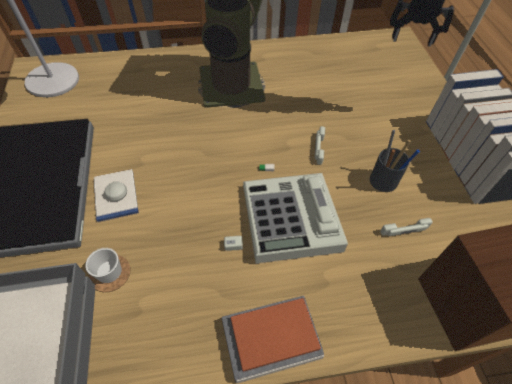

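View pics/top0.png

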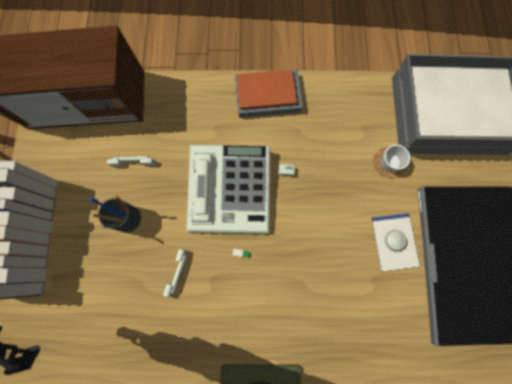

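```bash
python3 - <<'E'
from bench import r
for cam in("top","scene"):
  r.camera(cam)
  for q in("phone","top_handsfree","top_1","handset","key_5"):
    for d in r.masks_of(q,cam)[:14]:
        m=d["mask"];ys,xs=m.nonzero()
        print(cam,q,round(d["score"],2),d["box"],m.sum(),(xs.mean().round(1),ys.mean().round(1)) if len(xs) else None)
E
```

```text
top phone 0.8 [187.3, 142.9, 81.5, 93.5] 5966 (np.float64(233.1), np.float64(189.2))
top top_1 0.47 [239.9, 193.6, 6.9, 10.4] 46 (np.float64(242.7), np.float64(198.4))
top top_1 0.46 [227.9, 161.0, 5.2, 7.6] 43 (np.float64(229.7), np.float64(163.3))
top handset 0.72 [162.6, 246.5, 23.6, 52.0] 396 (np.float64(176.2), np.float64(272.7))
top handset 0.68 [107.4, 155.5, 45.5, 10.1] 293 (np.float64(130.4), np.float64(160.3))
top key_5 0.6 [222.9, 170.5, 12.0, 9.6] 65 (np.float64(229.3), np.float64(174.8))
top key_5 0.51 [227.4, 158.4, 6.1, 8.4] 42 (np.float64(229.4), np.float64(163.6))
top key_5 0.46 [255.0, 183.1, 6.9, 7.0] 56 (np.float64(257.1), np.float64(187.1))
top key_5 0.44 [253.7, 174.0, 7.2, 3.2] 52 (np.float64(257.0), np.float64(175.6))
top key_5 0.44 [225.1, 180.6, 13.0, 8.4] 62 (np.float64(229.4), np.float64(186.3))
top key_5 0.41 [243.0, 161.0, 7.0, 7.2] 56 (np.float64(243.2), np.float64(163.9))
scene phone 0.62 [244.9, 172.6, 104.2, 89.6] 6097 (np.float64(287.4), np.float64(220.4))
scene top_handsfree 0.55 [249.6, 187.8, 19.7, 4.3] 111 (np.float64(257.7), np.float64(187.6))

[... 164 characters left out ...]
(187.8))
scene handset 0.85 [302.4, 174.4, 33.3, 58.9] 957 (np.float64(320.2), np.float64(204.4))
scene handset 0.78 [374.2, 218.4, 57.8, 18.2] 439 (np.float64(405.9), np.float64(227.8))
scene handset 0.74 [314.6, 124.5, 9.1, 37.5] 244 (np.float64(319.7), np.float64(145.1))
scene handset 0.21 [291.4, 222.3, 12.1, 12.6] 49 (np.float64(295.9), np.float64(228.4))
scene key_5 0.58 [272.2, 205.5, 9.9, 7.0] 74 (np.float64(276.2), np.float64(210.1))
scene key_5 0.56 [293.0, 224.5, 10.8, 7.9] 76 (np.float64(296.3), np.float64(228.7))
scene key_5 0.47 [263.6, 229.2, 6.9, 6.3] 53 (np.float64(265.3), np.float64(232.6))
scene key_5 0.42 [257.0, 209.3, 11.5, 8.1] 52 (np.float64(261.1), np.float64(211.8))
```

The phone is at top (187-270,143-235) and scene (245-345,173-262). There are look-alike small handsets at top (176,272) and (130,160). I'll take close crops next.

```bash
python3 - <<'E'
import cv2,numpy as np
a=cv2.imread("pics/top0.png")[135:260,180:305];b=cv2.imread("pics/scene0.png")[160:270,220:350]
cv2.imwrite("pics/crop0.png",np.vstack([cv2.resize(a,(500,500),interpolation=2)]))
cv2.imwrite("pics/crop1.png",cv2.resize(b,(650,550),interpolation=2))
E
```

```text
(no output)
```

View pics/crop0.png

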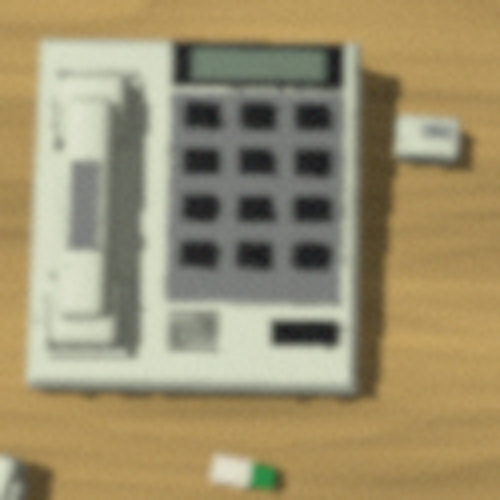

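View pics/crop1.png

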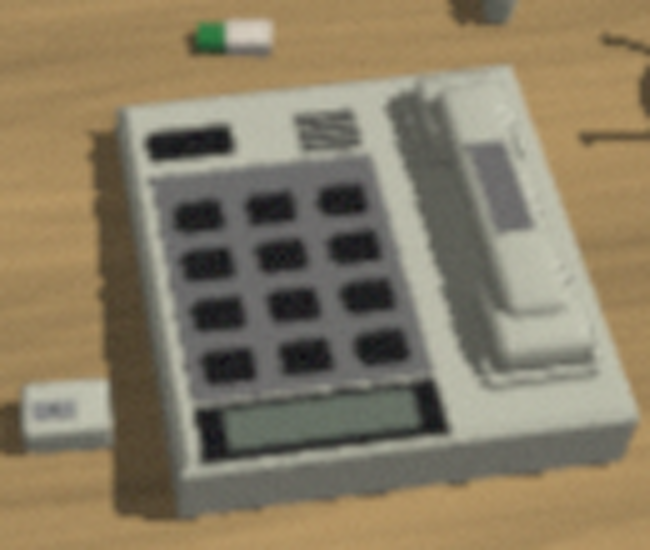

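View pics/wrist0.png

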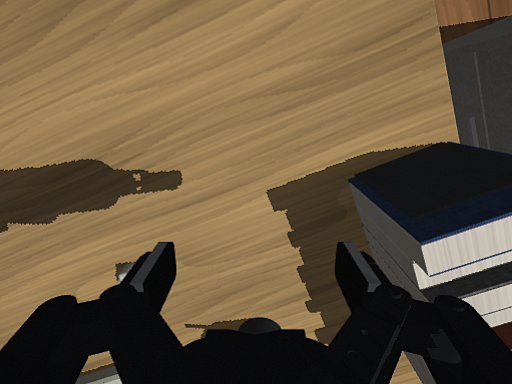

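The crop shows a 3x4 black pad, the hands-free key at crop0 (305,332) (top pixel about 256,218), the grey speaker grille left of it, and the handset at left. Next I'll fit the phone pose to the 13 key blobs.

```bash
cat > h.py <<'E'
import cv2,numpy as np
from scipy.optimize import least_squares, linear_sum_assignment
from scipy.ndimage import label
KEYS={k:(x,y,z) for k,x,y,z in [("1",67,-3,56),("2",67,-41,56),("3",67,-79,56),("4",35,-3,53),("5",35,-41,53),("6",35,-79,53),("7",3,-3,49),("8",3,-41,49),("9",3,-79,49),("s",-29,-3,46),("0",-29,-41,46),("h",-29,-79,46),("HF",-80,-76,41)]}
N=list(KEYS);P=np.array([KEYS[k] for k in N],float)
def proj(p,X):
    T=np.linalg.inv(p["cam_to_world"]);c=X@T[:3,:3].T+T[:3,3]
    u=np.c_[c[:,0]/-c[:,2],-c[:,1]/-c[:,2]]
    u=u*(1+p["k1"]*(u**2).sum(1))[:,None]
    return u@p["mtx"][:2,:2].T+p["mtx"][:2,2]
def world(q,X):
    c,s=np.cos(q[2]),np.sin(q[2]);R=np.array([[c,-s,0],[s,c,0],[0,0,1]])
    return X@R.T+np.array([q[0],q[1],q[3] if len(q)>3 else 0])
def blobs(img,thr,amin,amax,box=None):
    g=cv2.cvtColor(img,6);m=g<thr
    if box is not None:
        k=np.zeros_like(m);k[box[1]:box[3],box[0]:box[2]]=1;m&=k
    L,n=label(m);out=[]
    for i in range(1,n+1):
        a=(L==i)
        if amin<=a.sum()<=amax:
            ys,xs=a.nonzero();w=(thr-g[ys,xs].astype(float));out.append(((xs*w).sum()/w.sum(),(ys*w).sum()/w.sum(),a.sum()))
    return np.array(out)
E
python3 - <<'E'
from h import *
from bench import r
D=[]
for n,box in(("top",(180,135,275,240)),("scene",(240,170,350,265))):
    img=cv2.imread(f"pics/{n}0.png");b=blobs(img,70,10,250,box);print(n,len(b),b.round(1).tolist());D.append((r.camera_params(n),b))
def match(q):
    out=[]
    for p,b in D:
        u=proj(p,world(q,P));C=np.linalg.norm(u[:,None]-b[None,:,:2],axis=2);i,j=linear_sum_assignment(C)
        k=C[i,j]<8;out.append((i[k],j[k]))
    return out
def cost(q,M,w):
    return np.concatenate([((proj(D[c][0],world(q,P[M[c][0]]))-D[c][1][M[c][1],:2])).ravel() for c in w])
best=None
for x in range(300,460,10):
  for y in range(20,140,10):
    q=np.array([x,y,0.]);s=0
    for p,b in D:
        u=proj(p,world(q,P));s+=np.minimum(np.linalg.norm(u[:,None]-b[None,:,:2],axis=2).min(1),10).sum()
    if best is None or s<best[0]:best=(s,q)
print(best)
for w in([0,1],[0],[1]):
  for q0 in(best[1],np.r_[best[1],0.]):
    q=q0
    for _ in range(5):
        M=match(q);s=least_squares(cost,q,args=(M,w),loss='soft_l1');q=s.x
    print(w,q,[len(m[0]) for m in M],np.sqrt((cost(q,M,w)**2).mean()))
E
```

```text
top 15 [[225.4, 150.2, 28.0], [262.9, 151.2, 33.0], [230.4, 163.3, 44.0], [244.3, 163.6, 46.0], [257.9, 163.8, 47.0], [230.0, 174.8, 44.0], [243.9, 174.9, 44.0], [258.0, 175.2, 46.0], [229.9, 186.5, 47.0], [243.6, 186.8, 46.0], [257.6, 186.8, 45.0], [229.5, 198.0, 42.0], [243.4, 198.3, 43.0], [257.5, 198.6, 46.0], [255.8, 217.7, 61.0]]
scene 17 [[257.6, 188.3, 76.0], [288.0, 199.7, 51.0], [273.7, 201.3, 55.0], [259.4, 202.9, 53.0], [290.5, 209.0, 57.0], [275.9, 210.7, 54.0], [261.2, 212.5, 58.0], [293.1, 218.9, 63.0], [278.3, 220.6, 55.0], [243.0, 221.7, 11.0], [263.2, 222.4, 61.0], [242.9, 228.7, 13.0], [295.8, 229.1, 61.0], [280.7, 230.9, 61.0], [265.4, 232.8, 64.0], [282.7, 244.9, 156.0], [248.6, 257.1, 38.0]]
(np.float64(220.3754616963902), array([450.,  90.,   0.]))
[0, 1] [4.51875513e+02 8.62795876e+01 7.43020216e-02] [0, 1] 9.876106524494395e-08
[0, 1] [ 4.51545212e+02  8.68981293e+01  6.42041863e-02 -1.54121329e+00] [0, 1] 1.9600986467860106e-07
[0] [450.  90.   0.] [0, 1] nan
[0] [450.  90.   0.   0.] [0, 1] nan
[1] [4.51875513e+02 8.62795876e+01 7.43020216e-02] [0, 1] 9.876106524494395e-08
[1] [ 4.51545212e+02  8.68981293e+01  6.42041863e-02 -1.54121329e+00] [0, 1] 1.9600986467860106e-07<stdin>:27: RuntimeWarning: Mean of empty slice.
  ret = ret.dtype.type(ret / rcount)
```

```bash
cat > fit.py <<'E'
from h import *
from bench import r
D=[]
for n,box in(("top",(180,135,275,240)),("scene",(240,170,350,265))):
    img=cv2.imread(f"pics/{n}0.png");b=blobs(img,70,10,250,box);D.append((r.camera_params(n),b))
def match(q):
    out=[]
    for p,b in D:
        u=proj(p,world(q,P));C=np.linalg.norm(u[:,None]-b[None,:,:2],axis=2);i,j=linear_sum_assignment(C)
        k=C[i,j]<6;out.append((i[k],j[k]))
    return out
def cost(q,M,w):
    return np.concatenate([((proj(D[c][0],world(q,P[M[c][0]]))-D[c][1][M[c][1],:2])).ravel() for c in w])
best=None
for x in range(400,750,6):
  for y in range(-50,200,6):
   for t in (-.1,0,.1):
    q=np.array([x,y,t]);s=0
    for p,b in D:
        u=proj(p,world(q,P));s+=np.minimum(np.linalg.norm(u[:,None]-b[None,:,:2],axis=2).min(1),10).sum()
    if best is None or s<best[0]:best=(s,q)
print(best)
for w in([0,1],[0],[1]):
  for q0 in(best[1],np.r_[best[1],0.]):
    q=q0
    for _ in range(5):
        M=match(q);s=least_squares(cost,q,args=(M,w),loss='soft_l1');q=s.x
    print(w,q.round(3),[len(m[0]) for m in M],np.sqrt((cost(q,M,w)**2).mean()))
    if w==[0,1] and len(q)==3:
        for k,v in zip(N,world(q,P)):print(k,v.round(1))
E
python3 fit.py
```

```text
(np.float64(29.20766248322454), array([562,  88,   0]))
[0, 1] [ 5.61221e+02  8.75720e+01 -1.60000e-02] [13, 13] 0.7082873393776067
1 [628.2  83.5  56. ]
2 [627.6  45.5  56. ]
3 [627.    7.5  56. ]
4 [596.2  84.   53. ]
5 [595.6  46.   53. ]
6 [595.   8.  53.]
7 [564.2  84.5  49. ]
8 [563.6  46.5  49. ]
9 [563.    8.5  49. ]
s [532.2  85.   46. ]
0 [531.6  47.   46. ]
h [531.   9.  46.]
HF [480.   12.8  41. ]
[0, 1] [ 5.60368e+02  8.81250e+01 -1.50000e-02 -6.39800e+00] [13, 13] 0.1879036820323729
[0] [ 5.58948e+02  8.84810e+01 -1.50000e-02] [13, 13] 0.1509628057050678
[0] [ 5.60953e+02  8.88990e+01 -1.50000e-02 -8.18200e+00] [13, 13] 0.08651744114704774
[1] [ 5.64154e+02  8.64070e+01 -1.40000e-02] [13, 13] 0.12464303788410963
[1] [ 5.59981e+02  8.76060e+01 -1.40000e-02 -6.85800e+00] [13, 13] 0.0619140743517686
```

```bash
python3 - <<'E'
from bench import r
import numpy as np
from scipy.spatial.transform import Rotation as R
o=r.get_obs();A=R.from_quat(o["ee_rot"]);print(A.as_matrix().round(3))
W=r.camera_params("wrist")["cam_to_world"];T=np.eye(4);T[:3,:3]=A.as_matrix();T[:3,3]=o["ee_pos"];print((np.linalg.inv(T)@W).round(3))
s,c=np.sin(np.radians(6)),np.cos(np.radians(6))
x=np.array([s,0,-c])
Z=R.from_euler('z',-.015)
for y in([0,1,0],[0,-1,0],[c,0,s],[-c,0,-s]):
    y=np.array(y);B=Z*R.from_matrix(np.c_[x,y,np.cross(x,y)]);d=(B*A.inv()).as_rotvec();print(y,d.round(3),np.linalg.norm(d))
E
```

```text
[[-0.     0.378  0.926]
 [ 0.     0.926 -0.378]
 [-1.     0.    -0.   ]]
[[  -0.       0.309   -0.951 -142.565]
 [   1.       0.       0.       0.932]
 [   0.      -0.951   -0.309  -78.268]
 [   0.       0.       0.       1.   ]]
[0 1 0] [-0.021 -0.103  0.372] 0.387067260252832
[ 0 -1  0] [ 0.144 -0.029 -2.765] 2.769313543587133
[0.9945219  0.         0.10452846] [ 0.061 -0.093 -1.197] 1.2020111035316998
[-0.9945219   0.         -0.10452846] [-0.103 -0.068  1.942] 1.9454640094370348
```

Emit:
step_arm([
  {"offset": [10,-16,5],"dr": [-0.002,-0.009,0.031],"grip": 1},
  {"offset": [22,-36,2],"dr": [-0.002,-0.009,0.031],"grip": 1},
  {"offset": [22,-36,2],"dr": [-0.002,-0.009,0.031],"grip": 1},
  {"offset": [22,-36,0],"dr": [-0.002,-0.009,0.031],"grip": 1},
  {"offset": [22,-36,0],"dr": [-0.002,-0.009,0.031],"grip": 1},
  {"offset": [22,-36,0],"dr": [-0.002,-0.009,0.031],"grip": 1},
  {"offset": [22,-36,0],"dr": [-0.002,-0.009,0.031],"grip": 1},
  {"offset": [22,-36,0],"dr": [-0.002,-0.009,0.031],"grip": 1},
  {"offset": [22,-36,0],"dr": [-0.002,-0.009,0.031],"grip": 1},
  {"offset": [22,-36,0],"dr": [-0.002,-0.009,0.031],"grip": 1},
  {"offset": [22,-36,0],"dr": [-0.002,-0.009,0.031],"grip": 1},
  {"offset": [22,-36,0],"dr": [-0.002,-0.009,0.031],"grip": 1},
  {"offset": [10,-16,0],"dr": [0,0,0],"grip": 1},
  {"offset": [0,0,0],"grip": 1},
])

```text
invalid input at $.increments[13]: expected keys dr, offset, grip
```

```bash
cat > st.py <<'E'
from bench import r
import numpy as np
from scipy.spatial.transform import Rotation as R
o=r.get_obs();A=R.from_quat(o["ee_rot"])
s,c=np.sin(np.radians(6)),np.cos(np.radians(6))
B=R.from_euler('z',-.015)*R.from_matrix(np.c_[[s,0,-c],[0,1,0],[c,0,s]])
print("t",round(o["time_s"],2),"p",o["ee_pos"].round(2),"F",o["force"].round(2),"dr needed",(B*A.inv()).as_rotvec().round(3),"gap",round(o["finger_gap"],1),"q",o["joint_positions"].round(2))
E
python3 st.py; python3 - <<'E'
from bench import r
import cv2
cv2.imwrite("pics/w1.png",r.camera("wrist"))
E
```

```text
t 0.75 p [198.51 486.01 231.34] F [-0.21  0.05  0.08] dr needed [-0.021 -0.103  0.372] gap 85.3 q [ 1.18  0.26 -0.14  1.17  0.    1.57]
```

View pics/w1.png

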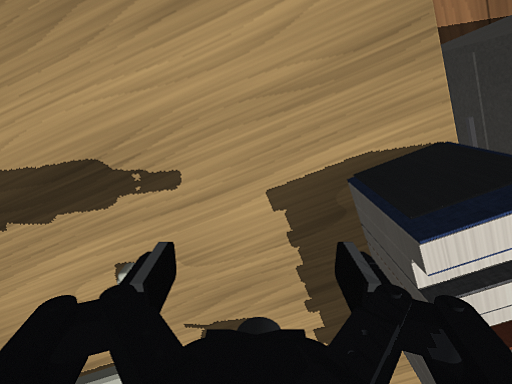

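The move call was refused, so the view is unchanged. I'll resend it with every key present.

Emit:
step_arm([
  {"offset": [10,-16,5],"dr": [-0.002,-0.009,0.031],"grip": 1},
  {"offset": [22,-36,2],"dr": [-0.002,-0.009,0.031],"grip": 1},
  {"offset": [22,-36,2],"dr": [-0.002,-0.009,0.031],"grip": 1},
  {"offset": [22,-36,0],"dr": [-0.002,-0.009,0.031],"grip": 1},
  {"offset": [22,-36,0],"dr": [-0.002,-0.009,0.031],"grip": 1},
  {"offset": [22,-36,0],"dr": [-0.002,-0.009,0.031],"grip": 1},
  {"offset": [22,-36,0],"dr": [-0.002,-0.009,0.031],"grip": 1},
  {"offset": [22,-36,0],"dr": [-0.002,-0.009,0.031],"grip": 1},
  {"offset": [22,-36,0],"dr": [-0.002,-0.009,0.031],"grip": 1},
  {"offset": [22,-36,0],"dr": [-0.002,-0.009,0.031],"grip": 1},
  {"offset": [22,-36,0],"dr": [-0.002,-0.009,0.031],"grip": 1},
  {"offset": [22,-36,0],"dr": [-0.002,-0.009,0.031],"grip": 1},
  {"offset": [10,-16,0],"dr": [0,0,0],"grip": 1},
  {"offset": [0,0,0],"dr": [0,0,0],"grip": 1},
])

```text
time_s: 2.55
ee_pos: [468.0, 45.2, 242.3]
ee_rot: [0.001, 0.664, 0.0, 0.748]
force: [-0.1, -0.3, 0.2]
finger_gap: -0.2
```

```bash
python3 st.py; python3 - <<'E'
from bench import r
import cv2
cv2.imwrite("pics/w2.png",r.camera("wrist"))
E
```

```text
t 2.55 p [468.03  45.17 242.31] F [-0.13 -0.25  0.17] dr needed [-0.001  0.015 -0.014] gap -0.2 q [ 0.1   0.07 -0.35  1.03 -0.01  0.1 ]
```

View pics/w2.png

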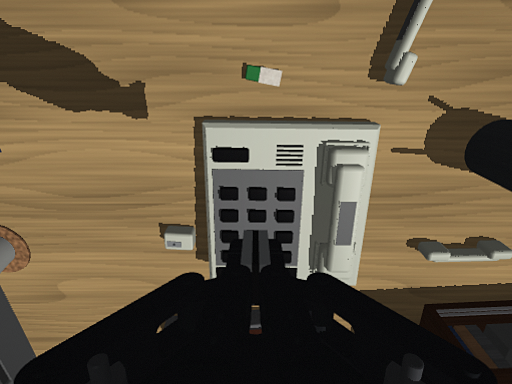

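The wrist view is shown robot side up: hands-free key (230,155), front row at row 193, fingers covering the far rows. I'll take a second view from further back and left for a fit with the height left free.

Emit:
step_arm([
  {"offset": [-20,-10,-10],"dr": [0,0.007,-0.007],"grip": 1},
  {"offset": [-30,-20,-10],"dr": [0,0.007,-0.007],"grip": 1},
  {"offset": [-30,-20,-10],"dr": [0,0,0],"grip": 1},
  {"offset": [0,0,0],"dr": [0,0,0],"grip": 1},
])

```text
time_s: 3.1
ee_pos: [383.6, -1.6, 211.3]
ee_rot: [0.004, 0.67, -0.002, 0.743]
force: [0.5, 0.5, -0.4]
finger_gap: -0.1
```

```bash
python3 st.py; cat > wfit.py <<'E'
from h import *
from bench import r
import pickle,sys
p=r.camera_params("wrist");img=r.camera("wrist");cv2.imwrite(f"pics/{sys.argv[1]}.png",img);pickle.dump(p,open(f"{sys.argv[1]}.pkl","wb"))
E
python3 wfit.py w3
```

```text
t 3.1 p [383.56  -1.65 211.25] F [ 0.51  0.53 -0.41] dr needed [-0.003 -0.001 -0.007] gap -0.1 q [-0.01 -0.05 -0.56  0.96  0.    0.  ]
```

View pics/w3.png

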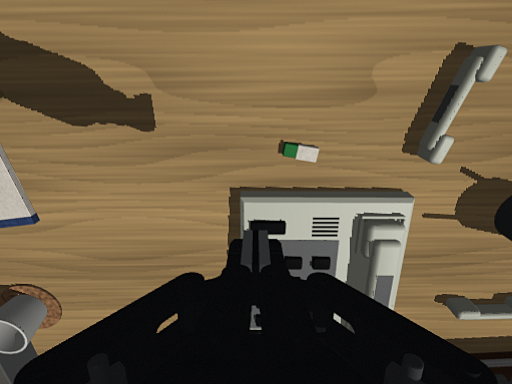

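This view hides most keys. I'll move over the phone instead, where the keys show in front of the fingers.

Emit:
step_arm([
  {"offset": [30,0,10],"dr": [0,0,0],"grip": 1},
  {"offset": [40,5,0],"dr": [0,0,0],"grip": 1},
  {"offset": [40,5,0],"dr": [0,0,0],"grip": 1},
  {"offset": [40,5,0],"dr": [0,0,0],"grip": 1},
  {"offset": [40,5,0],"dr": [0,0,0],"grip": 1},
  {"offset": [30,0,0],"dr": [0,0,0],"grip": 1},
  {"offset": [0,0,0],"dr": [0,0,0],"grip": 1},
])

```text
time_s: 4.03
ee_pos: [619.8, 29.1, 225.0]
ee_rot: [0.001, 0.664, 0.003, 0.748]
force: [-0.4, -0.2, 0.3]
finger_gap: 0.4
```

```bash
python3 st.py;python3 wfit.py w4
```

```text
t 4.03 p [619.82  29.1  224.99] F [-0.43 -0.16  0.27] dr needed [-0.006  0.013 -0.018] gap 0.4 q [ 0.05  0.34 -0.05  1.06  0.    0.04]
```

View pics/w4.png

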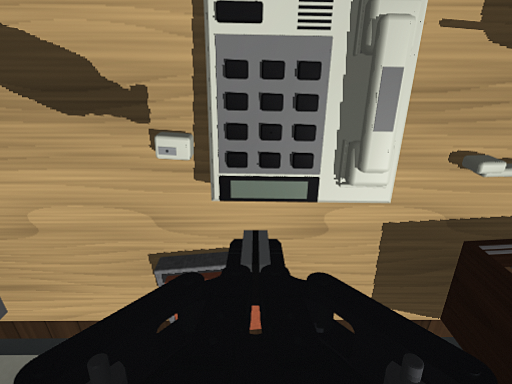

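All 13 keys are visible: hands-free at (240,12), keypad rows at 69-160. I'll fit with each key modelled as a box, using wrist, top and scene together.

```bash
cat > fit2.py <<'E'
from h import *
from bench import r
import pickle
D=[]
for n,box in(("top",(180,135,275,240)),("scene",(240,170,350,265)),("w4",(200,0,335,175))):
    p=pickle.load(open("w4.pkl","rb")) if n=="w4" else r.camera_params(n)
    img=cv2.imread(f"pics/{n}0.png" if n!="w4" else "pics/w4.png");b=blobs(img,75 if n!="w4" else 60,10,2000,box);D.append((p,b))
print(D[2][1].round(1).tolist())
t=np.radians(6);ux=np.array([np.cos(t),0,np.sin(t)]);un=np.array([-np.sin(t),0,np.cos(t)])
def hullc(p,q,i):
    w=46 if N[i]=="HF" else 24
    c=[P[i]+a*9*ux+b*w/2*np.array([0,1,0])+d*un for a in(-1,1) for b in(-1,1) for d in(0,-7)]
    u=proj(p,world(q,np.array(c))).astype(np.float32);h=cv2.convexHull(u);m=cv2.moments(h);return [m["m10"]/m["m00"],m["m01"]/m["m00"]]
def model(p,q,idx=range(13)):return np.array([hullc(p,q,i) for i in idx])
def match(q):
    out=[]
    for p,b in D:
        C=np.linalg.norm(model(p,q)[:,None]-b[None,:,:2],axis=2);i,j=linear_sum_assignment(C);k=C[i,j]<9;out.append((i[k],j[k]))
    return out
def cost(q,M,w):return np.concatenate([(model(D[c][0],q,M[c][0])-D[c][1][M[c][1],:2]).ravel() for c in w])
for w in([0,1,2],[0],[1],[2]):
  for q0 in([561,87.6,-.015],[561,87.6,-.015,0]):
    q=np.array(q0)
    for _ in range(3):
        M=match(q);q=least_squares(cost,q,args=(M,w),loss='soft_l1',diff_step=1e-4,x_scale=[1,1,.01,1][:len(q)]).x
    print(w,q.round(3),[len(m[0]) for m in M],np.sqrt((cost(q,M,w)**2).mean()).round(3))
E
python3 fit2.py
```

```text
[[201.5, 8.5, 34.0], [317.7, 0.3, 54.0], [238.7, 11.7, 981.0], [315.6, 6.9, 88.0], [314.7, 13.8, 88.0], [314.0, 20.7, 79.0], [202.2, 33.6, 39.0], [313.3, 27.5, 67.0], [203.4, 47.0, 18.0], [235.5, 68.7, 462.0], [271.9, 69.3, 445.0], [307.9, 70.0, 456.0], [203.0, 82.2, 150.0], [235.6, 100.8, 413.0], [270.8, 101.4, 405.0], [305.4, 101.9, 417.0], [203.6, 109.3, 119.0], [235.8, 130.9, 382.0], [269.8, 131.3, 367.0], [303.3, 131.9, 375.0], [204.3, 130.3, 65.0], [205.0, 147.1, 48.0], [236.0, 158.9, 349.0], [268.8, 159.5, 330.0], [301.3, 159.7, 349.0], [206.3, 158.6, 22.0], [204.4, 169.9, 85.0]]
[0, 1, 2] [ 5.60834e+02  8.82800e+01 -1.50000e-02] [13, 13, 13] 0.399
[0, 1, 2] [ 5.60969e+02  8.84200e+01 -1.50000e-02 -2.22400e+00] [13, 13, 13] 0.292
[0] [ 5.5941e+02  8.8621e+01 -1.5000e-02] [13, 13, 13] 0.107
[0] [ 5.59406e+02  8.86210e+01 -1.50000e-02  0.00000e+00] [13, 13, 13] 0.107
[1] [ 5.61602e+02  8.69920e+01 -1.40000e-02] [13, 13, 13] 0.079
[1] [ 5.61599e+02  8.69930e+01 -1.40000e-02  0.00000e+00] [13, 13, 13] 0.079
[2] [ 5.60969e+02  8.84500e+01 -1.60000e-02] [13, 13, 13] 0.399
[2] [ 5.61338e+02  8.86060e+01 -1.60000e-02 -3.15400e+00] [13, 13, 13] 0.145
```

The views agree within about 2 mm: phone at (561, 88.2), yaw -0.015. Targets are HF (480,13.4,41), 1 (628,84,56), 0 (531.4,47.6,46) and 4 (596,84.6,53). Now approaching the hands-free key.

Emit:
step_arm([
  {"offset": [-20,-2,-10],"dr": [-0.003,0.007,-0.009],"grip": 1},
  {"offset": [-40,-5,-25],"dr": [-0.003,0.006,-0.009],"grip": 1},
  {"offset": [-40,-5,-35],"dr": [0,0,0],"grip": 1},
  {"offset": [-35,-4,-35],"dr": [0,0,0],"grip": 1},
  {"offset": [0,0,-15],"dr": [0,0,0],"grip": 1},
  {"offset": [0,0,0],"dr": [0,0,0],"grip": 1},
])

```text
time_s: 4.82
ee_pos: [472.2, 16.3, 103.2]
ee_rot: [0.004, 0.67, -0.003, 0.742]
force: [1.2, -0.3, 1.4]
finger_gap: 0.2
```

```bash
python3 st.py
```

```text
t 4.83 p [472.2   16.27 103.24] F [ 1.16 -0.26  1.4 ] dr needed [-0.001 -0.003 -0.005] gap 0.2 q [ 0.04  0.2  -0.59  0.68 -0.    0.05]
```

Emit:
step_arm([
  {"offset": [3,-2,-15],"dr": [0,-0.003,-0.004],"grip": 1},
  {"offset": [2,-1,-15],"dr": [0,0,0],"grip": 1},
  {"offset": [1,0,-12],"dr": [0,0,0],"grip": 1},
  {"offset": [0,0,-4],"dr": [0,0,0],"grip": 1},
  {"offset": [0,0,0],"dr": [0,0,0],"grip": 1},
  {"offset": [0,0,0],"dr": [0,0,0],"grip": 1},
])

```text
time_s: 5.58
ee_pos: [481.9, 14.7, 61.1]
ee_rot: [0.005, 0.666, -0.004, 0.746]
force: [-1.1, 0.4, -0.4]
finger_gap: 0.4
```

```bash
python3 st.py
```

```text
t 5.58 p [481.94  14.72  61.14] F [-1.15  0.36 -0.36] dr needed [-0.002  0.009 -0.003] gap 0.4 q [ 0.03  0.26 -0.65  0.55 -0.    0.04]
```

Emit:
step_arm([
  {"offset": [-3,-1,-6],"dr": [0,0.009,0],"grip": 1},
  {"offset": [0,0,-6],"dr": [0,0,0],"grip": 1},
  {"offset": [0,0,0],"dr": [0,0,0],"grip": 1},
])

```text
time_s: 5.95
ee_pos: [479.0, 13.6, 48.9]
ee_rot: [0.005, 0.669, -0.004, 0.743]
force: [-1.1, -0.0, 0.1]
finger_gap: -0.0
```

```bash
python3 st.py;python3 wfit.py w5
```

```text
t 5.95 p [479.04  13.6   48.86] F [-1.05 -0.01  0.05] dr needed [-0.002  0.    -0.002] gap -0.0 q [ 0.03  0.28 -0.66  0.53 -0.    0.04]
```

View pics/w5.png

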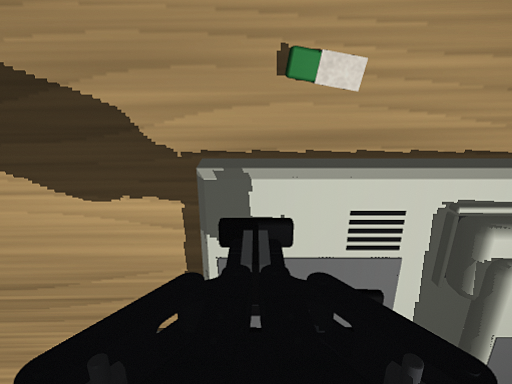

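The fingertips sit at (257,235), centred on the hands-free key, which spans columns 218-293. Pressing in small steps.

Emit:
step_arm([
  {"offset": [0,0,-4],"dr": [0,0,0],"grip": 1},
  {"offset": [0,0,-3],"dr": [0,0,0],"grip": 1},
  {"offset": [0,0,0],"dr": [0,0,0],"grip": 1},
])

```text
time_s: 6.38
ee_pos: [479.3, 13.6, 41.6]
ee_rot: [0.005, 0.669, -0.004, 0.743]
force: [-0.7, -0.3, -0.4]
finger_gap: -0.1
```

```bash
python3 st.py
```

```text
t 6.38 p [479.31  13.61  41.64] F [-0.7  -0.35 -0.4 ] dr needed [-0.002  0.001 -0.002] gap -0.1 q [ 0.03  0.29 -0.67  0.51 -0.    0.04]
```

Emit:
step_arm([
  {"offset": [0.2,0,-2],"dr": [0,0,0],"grip": 1},
])

```text
time_s: 6.5
ee_pos: [479.7, 13.6, 39.8]
ee_rot: [0.005, 0.669, -0.004, 0.744]
force: [-0.4, -0.5, 1.3]
finger_gap: 0.2
```

```bash
python3 st.py
```

```text
t 6.5 p [479.74  13.64  39.77] F [-0.45 -0.46  1.3 ] dr needed [-0.002  0.001 -0.002] gap 0.2 q [ 0.03  0.29 -0.67  0.5  -0.    0.04]
```

Emit:
step_arm([
  {"offset": [0,0,-1.5],"dr": [0,0,0],"grip": 1},
])

```text
time_s: 6.62
ee_pos: [479.9, 13.6, 38.4]
ee_rot: [0.005, 0.668, -0.004, 0.744]
force: [-0.3, 0.7, 3.0]
finger_gap: -0.1
```

Emit:
step_arm([
  {"offset": [0,0,-1],"dr": [0,0,0],"grip": 1},
])

```text
time_s: 6.75
ee_pos: [480.0, 13.6, 37.4]
ee_rot: [0.005, 0.668, -0.004, 0.744]
force: [-0.5, 0.1, 3.1]
finger_gap: 0.1
```

Emit:
step_arm([
  {"offset": [0,0,-1],"dr": [0,0,0],"grip": 1},
])

```text
time_s: 6.88
ee_pos: [480.1, 13.6, 36.6]
ee_rot: [0.005, 0.668, -0.004, 0.744]
force: [-2.8, 0.5, 9.1]
finger_gap: 0.1
```

The stop is reached at z 36.6 with 9 N, and contact began near z 40.8, which matches the stated height. Lifting and checking that the key stayed down.

Emit:
step_arm([
  {"offset": [0,0,6],"dr": [0,0,0],"grip": 1},
  {"offset": [0,0,20],"dr": [0,0,0],"grip": 1},
  {"offset": [15,10,20],"dr": [0,0,0],"grip": 1},
  {"offset": [30,15,15],"dr": [0,0,0],"grip": 1},
  {"offset": [35,15,0],"dr": [0,0,0],"grip": 1},
  {"offset": [35,15,0],"dr": [0,0,0],"grip": 1},
  {"offset": [28,13,0],"dr": [0,0,0],"grip": 1},
  {"offset": [0,0,0],"dr": [0,0,0],"grip": 1},
])

```text
time_s: 7.88
ee_pos: [625.7, 83.8, 100.5]
ee_rot: [0.005, 0.669, -0.004, 0.743]
force: [-0.7, -0.3, 0.3]
finger_gap: 0.4
```

```bash
python3 st.py;python3 wfit.py w6
```

```text
t 7.88 p [625.66  83.76 100.48] F [-0.66 -0.28  0.31] dr needed [-0.002  0.001 -0.001] gap 0.4 q [ 0.14  0.45 -0.22  0.8  -0.01  0.15]
```

View pics/w6.png

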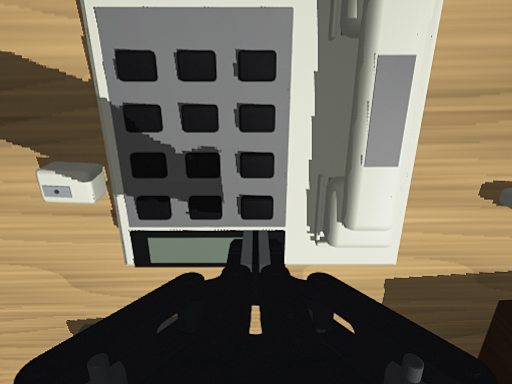

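Fingers are in line with column 1/4/7 (key 1 at about (256,207)). The hands-free key is out of view here, so I'll check it in the scene camera.

```bash
python3 - <<'E'
from bench import r
import cv2,numpy as np
a=r.camera("scene")[160:270,220:350];b=cv2.imread("pics/scene0.png")[160:270,220:350]
c=r.camera("top")[190:250,180:305]
cv2.imwrite("pics/c2.png",np.hstack([cv2.resize(x,(390,330),interpolation=2) for x in(b,a)]))
cv2.imwrite("pics/c3.png",cv2.resize(c,None,fx=5,fy=5,interpolation=2))
E
```

```text
(no output)
```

View pics/c2.png

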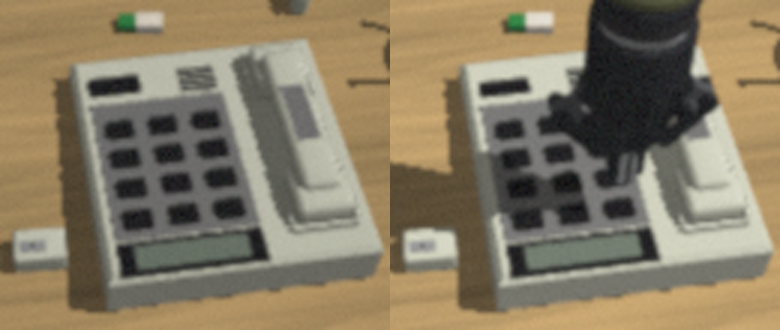

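View pics/c3.png

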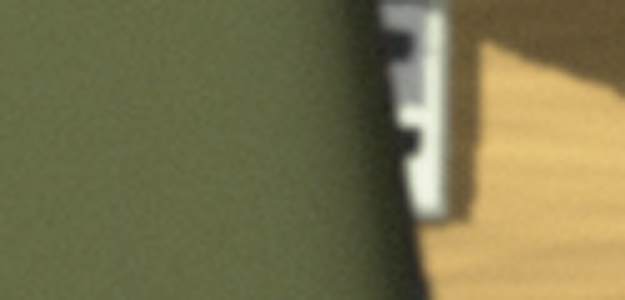

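In the scene crop the hands-free key (right half, 505,87) is visibly thinner than before (left half, 115,85), so it is latched. Now key 1.

Emit:
step_arm([
  {"offset": [0,0,-12],"dr": [0,0,0],"grip": 1},
  {"offset": [0,0,-12],"dr": [0,0,0],"grip": 1},
  {"offset": [0,0,-8],"dr": [0,0,0],"grip": 1},
  {"offset": [0,0,-3],"dr": [0,0,0],"grip": 1},
  {"offset": [0,0,0],"dr": [0,0,0],"grip": 1},
])

```text
time_s: 8.65
ee_pos: [618.1, 80.9, 61.5]
ee_rot: [0.006, 0.672, -0.006, 0.741]
force: [-0.3, 0.6, 0.6]
finger_gap: 0.3
```

```bash
python3 st.py;python3 wfit.py w7
```

```text
t 8.65 p [618.14  80.88  61.46] F [-0.3   0.61  0.57] dr needed [-0.001 -0.007  0.001] gap 0.3 q [ 0.14  0.48 -0.28  0.71 -0.01  0.15]
```

View pics/w7.png

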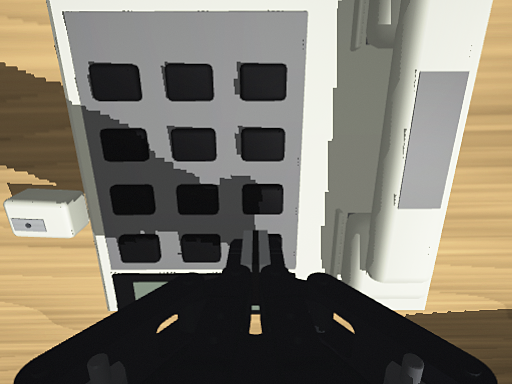

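The tip drifted back to x 618, 10 mm short of key 1. Correcting in the air.

Emit:
step_arm([
  {"offset": [5,1.5,2],"dr": [0,-0.004,0],"grip": 1},
  {"offset": [5,1.5,0],"dr": [0,-0.003,0],"grip": 1},
  {"offset": [0,0,0],"dr": [0,0,0],"grip": 1},
  {"offset": [0,0,0],"dr": [0,0,0],"grip": 1},
])

```text
time_s: 9.2
ee_pos: [630.5, 84.5, 65.1]
ee_rot: [0.006, 0.668, -0.005, 0.744]
force: [-0.0, 0.4, 0.2]
finger_gap: -0.2
```

```bash
python3 st.py
```

```text
t 9.2 p [630.54  84.49  65.1 ] F [-0.03  0.36  0.23] dr needed [-0.001  0.003  0.001] gap -0.2 q [ 0.14  0.48 -0.26  0.72 -0.02  0.16]
```

Emit:
step_arm([
  {"offset": [-1.5,0,-2],"dr": [0,0.002,0],"grip": 1},
  {"offset": [-0.5,0,-3],"dr": [0,0,0],"grip": 1},
  {"offset": [0,0,-1.5],"dr": [0,0,0],"grip": 1},
  {"offset": [0,0,0],"dr": [0,0,0],"grip": 1},
])

```text
time_s: 9.7
ee_pos: [627.8, 84.3, 57.8]
ee_rot: [0.006, 0.669, -0.006, 0.743]
force: [-0.4, 0.1, -0.7]
finger_gap: 0.0
```

```bash
python3 st.py;python3 wfit.py w8
```

```text
t 9.7 p [627.76  84.34  57.83] F [-0.41  0.08 -0.73] dr needed [-0.001  0.     0.001] gap 0.0 q [ 0.14  0.49 -0.27  0.71 -0.02  0.16]
```

View pics/w8.png

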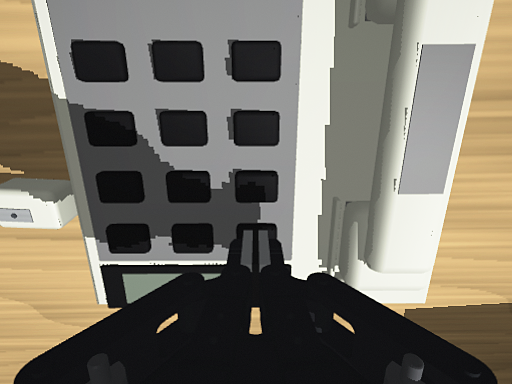

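The fingertips (256,240) cover key 1 (237-277). Pressing lightly to about z 53.

Emit:
step_arm([
  {"offset": [0,0,-2],"dr": [0,0,0],"grip": 1},
])

```text
time_s: 9.88
ee_pos: [628.1, 84.4, 56.1]
ee_rot: [0.006, 0.669, -0.005, 0.743]
force: [0.6, -0.4, 0.8]
finger_gap: 0.4
```

Emit:
step_arm([
  {"offset": [0,0,-1.5],"dr": [0,0,0],"grip": 1},
])

```text
time_s: 10.0
ee_pos: [628.2, 84.4, 54.7]
ee_rot: [0.006, 0.669, -0.005, 0.744]
force: [-0.5, 0.2, 2.4]
finger_gap: 0.1
```

Emit:
step_arm([
  {"offset": [0,0,-1],"dr": [0,0,0],"grip": 1},
])

```text
time_s: 10.12
ee_pos: [628.3, 84.4, 53.8]
ee_rot: [0.006, 0.669, -0.006, 0.744]
force: [-2.1, -0.1, 1.7]
finger_gap: 0.0
```

Emit:
step_arm([
  {"offset": [0,0,-1],"dr": [0,0,0],"grip": 1},
])

```text
time_s: 10.25
ee_pos: [628.4, 84.4, 53.0]
ee_rot: [0.006, 0.668, -0.005, 0.744]
force: [0.9, -0.4, 2.1]
finger_gap: 0.3
```

Emit:
step_arm([
  {"offset": [0,0,-0.8],"dr": [0,0,0],"grip": 1},
])

```text
time_s: 10.38
ee_pos: [628.5, 84.4, 52.4]
ee_rot: [0.006, 0.668, -0.005, 0.744]
force: [-0.6, -0.0, 3.8]
finger_gap: 0.0
```

Emit:
step_arm([
  {"offset": [0,0,-0.7],"dr": [0,0,0],"grip": 1},
])

```text
time_s: 10.5
ee_pos: [628.5, 84.4, 52.2]
ee_rot: [0.006, 0.668, -0.005, 0.744]
force: [-2.2, -0.4, 8.7]
finger_gap: -0.1
```

Emit:
step_arm([
  {"offset": [0,0,5],"dr": [0,0,0],"grip": 1},
  {"offset": [0,0,8],"dr": [0,0,0],"grip": 1},
  {"offset": [0,0,10],"dr": [0,0,0],"grip": 1},
  {"offset": [-10,-4,8],"dr": [0,0,0],"grip": 1},
  {"offset": [-20,-8,0],"dr": [0,0,0],"grip": 1},
  {"offset": [-30,-12,0],"dr": [0,0,0],"grip": 1},
  {"offset": [-20,-8,0],"dr": [0,0,0],"grip": 1},
  {"offset": [-10,-4,0],"dr": [0,0,0],"grip": 1},
  {"offset": [0,0,0],"dr": [0,0,0],"grip": 1},
  {"offset": [0,0,0],"dr": [0,0,0],"grip": 1},
])

```text
time_s: 11.75
ee_pos: [534.8, 46.9, 87.2]
ee_rot: [0.006, 0.667, -0.005, 0.745]
force: [0.9, -0.4, -0.2]
finger_gap: -0.1
```

```bash
python3 st.py
```

```text
t 11.75 p [534.81  46.89  87.24] F [ 0.85 -0.43 -0.17] dr needed [-0.002  0.005  0.001] gap -0.1 q [ 0.09  0.31 -0.48  0.67 -0.01  0.11]
```

Key 1 bottomed at z 52.2 and was released. Now key 0 at (531.4,47.6,46).

Emit:
step_arm([
  {"offset": [-2,0,-5],"dr": [0,0.005,0],"grip": 1},
  {"offset": [-1,0.5,-8],"dr": [0,0,0],"grip": 1},
  {"offset": [0,0,-8],"dr": [0,0,0],"grip": 1},
  {"offset": [0,0,-6],"dr": [0,0,0],"grip": 1},
  {"offset": [0,0,-3],"dr": [0,0,0],"grip": 1},
  {"offset": [0,0,0],"dr": [0,0,0],"grip": 1},
  {"offset": [0,0,0],"dr": [0,0,0],"grip": 1},
])

```text
time_s: 12.62
ee_pos: [533.1, 48.1, 54.2]
ee_rot: [0.006, 0.669, -0.005, 0.743]
force: [0.5, -0.2, -0.9]
finger_gap: -0.2
```

```bash
python3 st.py
```

```text
t 12.62 p [533.11  48.08  54.22] F [ 0.52 -0.19 -0.86] dr needed [-0.002 -0.001  0.   ] gap -0.2 q [ 0.1   0.35 -0.52  0.59 -0.01  0.11]
```

Emit:
step_arm([
  {"offset": [-1.7,-0.4,-3],"dr": [0,0,0],"grip": 1},
  {"offset": [0,0,-3],"dr": [0,0,0],"grip": 1},
  {"offset": [0,0,0],"dr": [0,0,0],"grip": 1},
])

```text
time_s: 13.0
ee_pos: [531.7, 47.7, 48.4]
ee_rot: [0.006, 0.669, -0.005, 0.743]
force: [-0.7, 1.0, 0.1]
finger_gap: 0.0
```

```bash
python3 st.py;python3 wfit.py w9
```

```text
t 13.0 p [531.66  47.68  48.35] F [-0.74  0.99  0.05] dr needed [-0.002  0.     0.   ] gap 0.0 q [ 0.1   0.36 -0.53  0.57 -0.01  0.11]
```

View pics/w9.png

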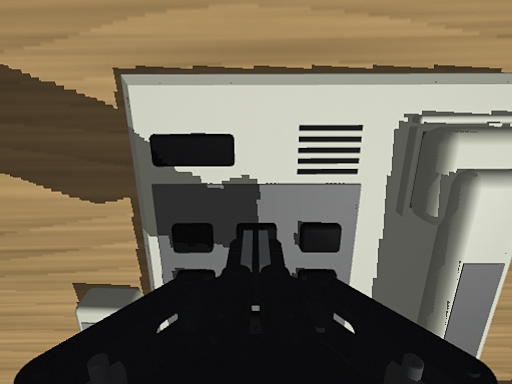

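The tip is over the middle key of the front row, which is key 0 (256,235). The hands-free key at (192,150) sits low. Pressing.

Emit:
step_arm([
  {"offset": [0,0,-2.5],"dr": [0,0,0],"grip": 1},
])

```text
time_s: 13.18
ee_pos: [532.0, 47.7, 46.1]
ee_rot: [0.006, 0.669, -0.005, 0.743]
force: [0.5, 0.3, -0.1]
finger_gap: -0.1
```

Emit:
step_arm([
  {"offset": [0,0,-2],"dr": [0,0,0],"grip": 1},
])

```text
time_s: 13.3
ee_pos: [532.3, 47.7, 44.2]
ee_rot: [0.006, 0.669, -0.005, 0.744]
force: [-0.1, 0.4, 1.1]
finger_gap: -0.0
```

Emit:
step_arm([
  {"offset": [0,0,-1],"dr": [0,0,0],"grip": 1},
])

```text
time_s: 13.42
ee_pos: [532.4, 47.7, 43.2]
ee_rot: [0.006, 0.669, -0.005, 0.744]
force: [0.2, -1.2, 2.1]
finger_gap: 0.0
```

Emit:
step_arm([
  {"offset": [0,0,-0.8],"dr": [0,0,0],"grip": 1},
])

```text
time_s: 13.55
ee_pos: [532.4, 47.7, 42.5]
ee_rot: [0.006, 0.668, -0.005, 0.744]
force: [-1.8, 0.2, 3.1]
finger_gap: 0.3
```

Emit:
step_arm([
  {"offset": [0,0,-0.9],"dr": [0,0,0],"grip": 1},
])

```text
time_s: 13.68
ee_pos: [532.5, 47.7, 42.1]
ee_rot: [0.006, 0.668, -0.005, 0.744]
force: [-2.2, -0.3, 10.8]
finger_gap: 0.2
```

Emit:
step_arm([
  {"offset": [0,0,5],"dr": [0,0,0],"grip": 1},
  {"offset": [0,0,8],"dr": [0,0,0],"grip": 1},
  {"offset": [0,0,12],"dr": [0,0,0],"grip": 1},
  {"offset": [5,3,10],"dr": [0,0,0],"grip": 1},
  {"offset": [15,8,0],"dr": [0,0,0],"grip": 1},
  {"offset": [20,12,0],"dr": [0,0,0],"grip": 1},
  {"offset": [15,9,0],"dr": [0,0,0],"grip": 1},
  {"offset": [6,4,0],"dr": [0,0,0],"grip": 1},
  {"offset": [0,0,0],"dr": [0,0,0],"grip": 1},
  {"offset": [0,0,0],"dr": [0,0,0],"grip": 1},
])

```text
time_s: 14.92
ee_pos: [596.9, 85.5, 82.5]
ee_rot: [0.006, 0.667, -0.005, 0.745]
force: [-0.6, 1.5, -0.2]
finger_gap: -0.2
```

```bash
python3 st.py
```

```text
t 14.93 p [596.89  85.45  82.54] F [-0.64  1.52 -0.2 ] dr needed [-0.002  0.005  0.   ] gap -0.2 q [ 0.15  0.42 -0.32  0.72 -0.02  0.17]
```

Key 0 bottomed at 10.8 N and was released. Now key 4 at (596,84.6,53).

Emit:
step_arm([
  {"offset": [0,-0.5,-5],"dr": [0,0.004,0],"grip": 1},
  {"offset": [0,0,-8],"dr": [0,0,0],"grip": 1},
  {"offset": [0,0,-6],"dr": [0,0,0],"grip": 1},
  {"offset": [0,0,-3],"dr": [0,0,0],"grip": 1},
  {"offset": [0,0,0],"dr": [0,0,0],"grip": 1},
  {"offset": [0,0,0],"dr": [0,0,0],"grip": 1},
])

```text
time_s: 15.68
ee_pos: [594.7, 83.9, 58.2]
ee_rot: [0.006, 0.67, -0.006, 0.742]
force: [-0.2, -0.5, 0.6]
finger_gap: 0.0
```

```bash
python3 st.py;python3 wfit.py w10
```

```text
t 15.68 p [594.7   83.9   58.21] F [-0.24 -0.46  0.59] dr needed [-0.002 -0.002  0.001] gap 0.0 q [ 0.15  0.44 -0.35  0.67 -0.02  0.16]
```

View pics/w10.png

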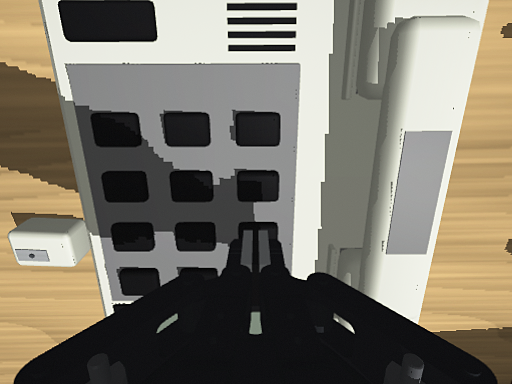

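The tip (256,235) is over the left column in the second row from the far side, level with keys 5 and 6 at row 236, so this is key 4. Pressing.

Emit:
step_arm([
  {"offset": [1.2,0.6,-3],"dr": [0,0,0],"grip": 1},
])

```text
time_s: 15.85
ee_pos: [596.4, 84.6, 55.6]
ee_rot: [0.006, 0.669, -0.005, 0.743]
force: [-1.1, -0.3, 0.4]
finger_gap: -0.1
```

Emit:
step_arm([
  {"offset": [0,0,-2],"dr": [0,0,0],"grip": 1},
])

```text
time_s: 15.98
ee_pos: [596.6, 84.7, 53.5]
ee_rot: [0.006, 0.669, -0.005, 0.743]
force: [0.4, -0.1, -1.0]
finger_gap: -0.1
```

Emit:
step_arm([
  {"offset": [0,0,-1.5],"dr": [0,0,0],"grip": 1},
])

```text
time_s: 16.1
ee_pos: [596.7, 84.7, 52.0]
ee_rot: [0.006, 0.669, -0.005, 0.743]
force: [-0.1, -0.7, 1.5]
finger_gap: -0.0
```

Emit:
step_arm([
  {"offset": [0,0,-1],"dr": [0,0,0],"grip": 1},
])

```text
time_s: 16.23
ee_pos: [596.8, 84.7, 51.1]
ee_rot: [0.006, 0.669, -0.005, 0.743]
force: [-0.2, -0.8, 2.5]
finger_gap: 0.3
```

Emit:
step_arm([
  {"offset": [0,0,-0.9],"dr": [0,0,0],"grip": 1},
])

```text
time_s: 16.35
ee_pos: [596.8, 84.7, 50.4]
ee_rot: [0.006, 0.669, -0.005, 0.743]
force: [-1.4, 0.4, 2.4]
finger_gap: 0.2
```

Emit:
step_arm([
  {"offset": [0,0,-0.9],"dr": [0,0,0],"grip": 1},
])

```text
time_s: 16.48
ee_pos: [596.9, 84.7, 49.6]
ee_rot: [0.006, 0.669, -0.005, 0.743]
force: [-0.9, 0.3, 3.0]
finger_gap: 0.2
```

Emit:
step_arm([
  {"offset": [0,0,-0.9],"dr": [0,0,0],"grip": 1},
])

```text
time_s: 16.6
ee_pos: [597.0, 84.7, 48.9]
ee_rot: [0.006, 0.669, -0.005, 0.743]
force: [-1.5, 0.1, 5.7]
finger_gap: 0.1
```

Emit:
step_arm([
  {"offset": [0,0,5],"dr": [0,0,0],"grip": 1},
  {"offset": [0,0,8],"dr": [0,0,0],"grip": 1},
  {"offset": [0,0,15],"dr": [0,0,0],"grip": 1},
  {"offset": [0,0,25],"dr": [0,0,0],"grip": 1},
  {"offset": [0,-10,35],"dr": [0,0,0],"grip": 1},
  {"offset": [0,-20,35],"dr": [0,0,0],"grip": 1},
  {"offset": [0,-20,25],"dr": [0,0,0],"grip": 1},
  {"offset": [0,0,10],"dr": [0,0,0],"grip": 1},
  {"offset": [0,0,0],"dr": [0,0,0],"grip": 1},
  {"offset": [0,0,0],"dr": [0,0,0],"grip": 1},
])

```text
time_s: 17.85
ee_pos: [596.0, 34.8, 216.2]
ee_rot: [0.006, 0.668, -0.005, 0.744]
force: [0.4, -0.5, -0.5]
finger_gap: -0.1
```

```bash
python3 st.py;python3 wfit.py w11; python3 - <<'E'
from bench import r
import cv2
cv2.imwrite("pics/s2.png",r.camera("scene"))
E
```

```text
t 17.85 p [595.97  34.8  216.22] F [ 0.39 -0.52 -0.55] dr needed [-0.003  0.002 -0.   ] gap -0.1 q [ 0.06  0.31 -0.11  1.04 -0.01  0.08]
```

View pics/w11.png

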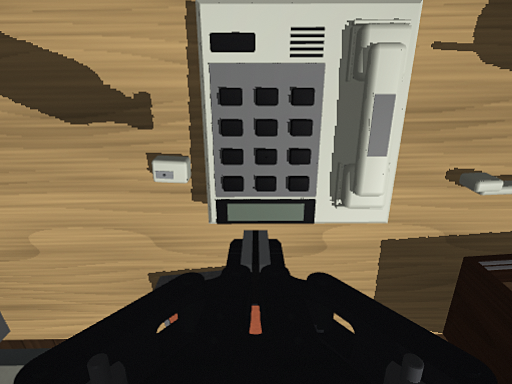

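View pics/s2.png

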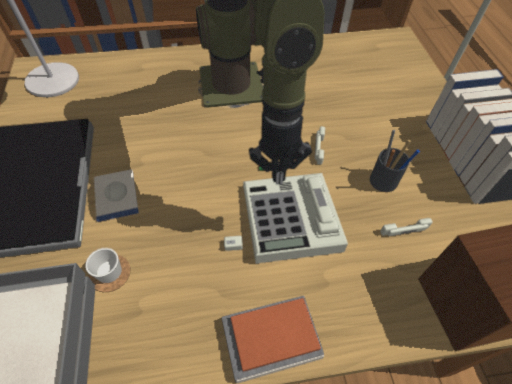

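The wrist view shows all twelve dial keys up with their sides visible, the hands-free key (232,42) flush-low, and the handset in its cradle. Nothing on the desk has moved in the scene view. Handing in.

```bash
python3 -c "
from bench import r
print(r.finish_job(), r.get_obs()['force'])"
```

```text
the job is handed in; nothing more can be done
the job is handed in; nothing more can be done
```

I pressed the hands-free key until it latched, then tapped 1, 0 and 4 in that order with the shut fingertips. The job was handed in at about 17.9 s; no verdict was reported.

- **Presses:** Each key was pressed to about its 4 mm stop, with peak forces of about 9 N (hands-free), 9 N (key 1), 11 N (key 0) and 6 N (key 4), all under the 25 N limit. That is above the 3.5 N the keys need at the bottom, because I pushed until I felt the stop. I lifted clear between keys.
- **Final pictures:** The hands-free key is down, all twelve dial keys are up and the handset is in its cradle. Nothing else looks displaced, though the arm hid the eraser in the last views. The arm is about 160 mm above the keys, touching nothing.
- **Disagreements:** The camera fits differed by about 2 mm in position and up to 3 mm in height. The heights at which the fingers touched the keys settled this in favour of the stated key heights. On the way down to key 1 the arm drifted 10 mm short. I corrected that in the air before touching anything.

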